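# Stack the mushroom drying trays on the airflow base

## Robot

A 6-joint arm with a two-finger parallel gripper is mounted at the origin on the work surface. World frame = base frame: x ahead of the robot, y to its left, z up, the work surface at z = 0. Lengths are in mm, angles in rad, forces in N, time in s.
With the tool pointing down it reaches from about 300 to 775 mm from the base axis. Payload 14.6 kg.
Tool frame: the origin (TCP) lies midway between the tips of the shut fingers; the grasp point (between the pads) lies 19 mm behind it; y points along the fingers, x is the direction in which the jaws open and shut, and the axes are right-handed (so a half turn about y gives the same grasp; the last joint's range is limited). The gripper opens to 94 mm and grips with 3 to 60 N. Pads are 16 mm wide; open, the fingers measure 119 mm over their backs; the gripper's body (75 mm by 177 mm) begins 78 mm behind the grasp point.
Start: joints at [-1.248, 0.3, 1.521, -0, 1.321, -0.067], TCP at [208.994, -508.734, 205.446] pointing down, gripper open.
Joint ranges: [-3.03, 3.03], [-0.79, 2.21], [0.23, 2.52], [-1.04, 4.18], [0, 3.07], [-2.55, 2.55]. Speed limits (rad/s): [2.22, 2.22, 2.57, 3.14, 3.14, 3.14].

## Interface

Orientations are given as [roll, pitch, yaw] about the fixed x, y, z axes, in that order (R = Rz(yaw) Ry(pitch) Rx(roll)).
In Python, from cell import manip gives the robot as it stands.
- The arm moves only by the tool servo_tool, never from a script. Its argument "commands" is a list of rows, each an object with "dp": the shift along the tool's x, y, z in mm, a list of three; "turn": the turn, a rotation vector about the tool's x, y, z in degrees, a list of three. A call has 1 to 5 rows; each row is the pose to reach, as a shift and turn from the pose measured when the call began, along the tool's axes at that moment; what a row does not reach only later rows make up. A row lasts 1/12 s, in which the tool goes at most 41.7 mm and 7.16 degrees, less where a joint would pass 70% of its speed; a pose out of reach is approached as far as the arm can. A call with a gripper value outside its range is refused whole. "grip" is the gripper command: -1 is fully open, 1 is shut, values between are in proportion, set as the call begins (left out, the last holds). The fingers move at their own pace and stop on an object; "force" is the grip in N (left out, the last holds). Time passes only in rows, so rows that repeat a pose let the fingers close. It gives the time, the measured TCP pose, the force and the opening at its end, in the units of the state.
- manip.read_state(): the state, without advancing time (a new reading comes with each control period).
- manip.camera(name): name is "side" or "top"; returns a dict with "img" (420x560x3 uint8, red, green, blue), "depth" (420x560 float32, mm along the optical axis (not along the pixel's ray), 0 where there is no reading), "K" (3x3 intrinsics, pixels), "k1" (the pictures are not rectified: a ray, as slopes to the right and down, at radius r is drawn at 1 + k1 r^2 times it, then the intrinsics apply), "R" (3x3) and "t" (3): a world point X has camera coordinates R X + t. Camera axes: x right, y down, z forward; pixel columns grow to the right and rows downward; lengths in mm; the calibration is good to about 2 mm. A picture is of the moment at which its call begins.
- manip.sign_off(): hands the job in, once; it reports no verdict.
The state is a dict: "clock": time; "joints": joint angles; "qd": joint speeds; "effort": joint torques, N m; "eef_pos": TCP position; "eef_rot": TCP orientation; "wrist_force": force on the tool from outside, world axes, zero at the start; "moment": the same for the moment, N m; "finger_gap": finger opening in mm.
Only numpy, scipy, OpenCV 4.12 (cv2) and the standard library are available. Lean on these libraries where they do the work, as an engineer would, in place of code of your own. Each camera call takes 0.05 s, during which the arm holds its last target.

## Task

Build the drying stack on the green airflow base, from the bottom up: first the blue-barred tray with the whole caps, on it the yellow-barred tray with the stems, then the red-barred tray with the small bits, and last the white-handled vented cover. Line each one up squarely with the one below, keep the trays level and set them down rather than dropping them, let go of everything, and leave the jar, the tub and the brush where they are.

Things in the scene. Friction and masses are not known exactly. Their poses are not given: they have to be found in the camera images.
- base: Green airflow base, fixed to the table: block 100 mm along its x, 130 mm along its y, flat top 40 mm above the table with a black grille with steel bars. Origin: centre of its underside at table height, z up. The stack stands centred on its top with long sides (y) parallel.
- tray_caps: Loose mesh tray with four large brown mushroom caps (stuck fast), 90 mm (x) by 120 mm (y), 0.25 kg. Floor 5 mm; 6 mm plates at the y ends rise to 50 mm, the next tray rests on them (pitch 50 mm); long sides open. Blue bar, 10 mm wide (x), 10 mm high, along y over the middle from plate to plate, centre 37 mm above the underside: pinch mid-bar from above, closing along x (floor clear 18 mm either side). Origin: centre of underside, z up.
- tray_stems: Loose mesh tray with thin pale cream stems (stuck fast), 90 mm (x) by 120 mm (y), 0.25 kg. Floor 5 mm; 6 mm plates at the y ends rise to 50 mm, the next tray rests on them (pitch 50 mm); long sides open. Yellow bar, 10 mm wide (x), 10 mm high, along y over the middle from plate to plate, centre 37 mm above the underside: pinch mid-bar from above, closing along x (floor clear 18 mm either side). Origin: centre of underside, z up.
- tray_bits: Loose mesh tray with many small orange bits (stuck fast), 90 mm (x) by 120 mm (y), 0.25 kg. Floor 5 mm; 6 mm plates at the y ends rise to 50 mm, the next tray rests on them (pitch 50 mm); long sides open. Red bar, 10 mm wide (x), 10 mm high, along y over the middle from plate to plate, centre 37 mm above the underside: pinch mid-bar from above, closing along x (floor clear 18 mm either side). Origin: centre of underside, z up.
- cover: Loose flat aluminium cover with black vent slots, 90 mm (x) by 120 mm (y), plate 6 mm thick, 0.22 kg. White bar handle, 10 mm wide (x), 10 mm high, 80 mm long in y, over the middle on two posts 74 mm apart, centre 37 mm above the underside: pinch mid-bar from above, closing along x. Origin: centre of underside, z up.
- jar: Bystander, not to be moved: closed amber jar, 68 mm across, 85 mm high. Origin: centre of the underside.
- tub: Bystander, not to be moved: clear open tub of mushrooms, 130 mm (x) by 170 mm (y), 70 mm high. Origin: centre of the underside.
- brush: Bystander, not to be moved: hand brush lying flat to the left of the trays, along its own x, 200 mm long, 42 mm wide, 20 mm thick. Origin: underside, mid-length.

How it is judged (in metres and radians):
On the way, in this order (a step that is already met when the one before it is completed fails the run):
1. the blue tray stands squarely on the green base and is released (horizontal distance between tray_caps and base below 0.012 m and z of tray_caps in the frame of base between 0.036 and 0.044 m and angle between the y axis of tray_caps and the y axis of base, either way round below 0.18 rad and angle between tray_caps's own z axis and vertical below 0.06 rad and linear speed of tray_caps below 0.03 m/s and contact force between the fingers and tray_caps below 0.2 N), for 0.2 s.
2. the yellow tray stands squarely on the blue tray and is released (horizontal distance between tray_stems and tray_caps below 0.012 m and z of tray_stems in the frame of tray_caps between 0.046 and 0.054 m and angle between the y axis of tray_stems and the y axis of tray_caps, either way round below 0.18 rad and angle between tray_stems's own z axis and vertical below 0.06 rad and linear speed of tray_stems below 0.03 m/s and contact force between the fingers and tray_stems below 0.2 N), for 0.2 s.
3. the red tray stands squarely on the yellow tray and is released (horizontal distance between tray_bits and tray_stems below 0.012 m and z of tray_bits in the frame of tray_stems between 0.046 and 0.054 m and angle between the y axis of tray_bits and the y axis of tray_stems, either way round below 0.18 rad and angle between tray_bits's own z axis and vertical below 0.06 rad and linear speed of tray_bits below 0.03 m/s and contact force between the fingers and tray_bits below 0.2 N), for 0.2 s.
4. the cover stands squarely on the red tray and is released (horizontal distance between cover and tray_bits below 0.012 m and z of cover in the frame of tray_bits between 0.046 and 0.054 m and angle between the y axis of cover and the y axis of tray_bits, either way round below 0.18 rad and angle between cover's own z axis and vertical below 0.06 rad and linear speed of cover below 0.03 m/s and contact force between the fingers and cover below 0.2 N), for 0.2 s.
At the end, for the whole second after the job is handed in: From the bottom up: base, blue tray, yellow tray, red tray, cover; each within 12 mm of centre over the one below, seated to its height within 4 mm, long sides parallel within 10 degrees, level within 3 degrees, released and at rest (all of step 1 and all of step 2 and all of step 3 and all of step 4 and angular speed of each of tray_caps, tray_stems, tray_bits, cover below 0.3 rad/s); the robot touches nothing.
It fails at once if a tray or the cover is tipped more than 26 degrees (angle between any of tray_caps, tray_stems, tray_bits, cover's own z axis and vertical above 0.45 rad).
It fails at once if a tray or the cover is dropped (moves at over 0.7 m/s while the fingers do not touch it) ((linear speed of tray_caps above 0.7 m/s and contact force between the fingers and tray_caps below 0.1 N) or (linear speed of tray_stems above 0.7 m/s and contact force between the fingers and tray_stems below 0.1 N) or (linear speed of tray_bits above 0.7 m/s and contact force between the fingers and tray_bits below 0.1 N) or (linear speed of cover above 0.7 m/s and contact force between the fingers and cover below 0.1 N)).
It fails at once if the jar is pushed more than 20 mm (distance of jar from where it was at the start of the episode above 0.02 m).
It fails at once if the tub is pushed more than 20 mm (distance of tub from where it was at the start of the episode above 0.02 m).
It fails at once if the brush is pushed more than 20 mm (distance of brush from where it was at the start of the episode above 0.02 m).
It also fails if it takes over 118 s, if anything falls off the work surface, if the arm or the gripper's body presses on something with over 40 N, if the wrist force passes 120 N, or if a joint passes its speed limit or range.

## Working session

There is one attempt and no reset: what is moved stays moved. The work goes in short steps, Python scripts to look and compute and a tool call to move; the robot and the scene stay as the last step left them, time stands still between calls to the robot, and variables do not carry over. Pictures are saved under pics/ and viewed, and the job is handed in when it is done.

Besides the shell and the picture viewer there is one more tool, called after "Request:" as name([rows], argument=value, ...), one row to a line, values as JSON. servo_tool: Moves the arm, as the interface text tells. Its arguments: {"type":"object","properties":{"commands":{"type":"array","items":{"type":"object","properties":{"dp":{"type":"array","items":{"type":"number"}},"turn":{"type":"array","items":{"type":"number"}}}}},"grip":{"type":"number"},"force":{"type":"number"}},"required":["commands"]}

```bash
ls; mkdir -p pics; python3 - <<'E'
from cell import manip
import cv2,numpy as np
s=manip.read_state();print({k:np.round(v,3).tolist() for k,v in s.items()})
for n in("top","side"):
    c=manip.camera(n);cv2.imwrite(f"pics/{n}0.png",c["img"][:,:,::-1]);np.savez(f"{n}0.npz",**c)
    print(n,c["K"].round(1).tolist(),c["k1"],c["R"].round(3).tolist(),c["t"])
E
```

```text
pics
{'clock': 0.0, 'joints': [-1.248, 0.3, 1.522, -0.0, 1.321, -0.067], 'qd': [0.0, -0.001, 0.001, 0.001, 0.001, 0.001], 'effort': [0.0, -53.18, -35.274, 0.071, 0.024, -0.0], 'eef_pos': [208.912, -508.488, 204.875], 'eef_rot': [-1.571, 0.001, -1.181], 'wrist_force': [-0.114, -0.232, -0.194], 'moment': [-0.001, 0.021, 0.009], 'finger_gap': 94.295}
top [[469.5, 0.0, 277.0], [0.0, 469.5, 211.0], [0.0, 0.0, 1.0]] -0.10927049396011511 [[0.04, -0.999, -0.005], [-0.979, -0.038, -0.202], [0.202, 0.013, -0.979]] [ -18.53918708  529.34064679 1412.5424495 ]
side [[424.8, 0.0, 281.5], [0.0, 424.8, 205.5], [0.0, 0.0, 1.0]] -0.12588355683615993 [[-0.98, -0.199, 0.018], [-0.149, 0.666, -0.731], [0.133, -0.719, -0.682]] [ 537.81795683  114.77992316 1345.00689139]
```

View pics/top0.png

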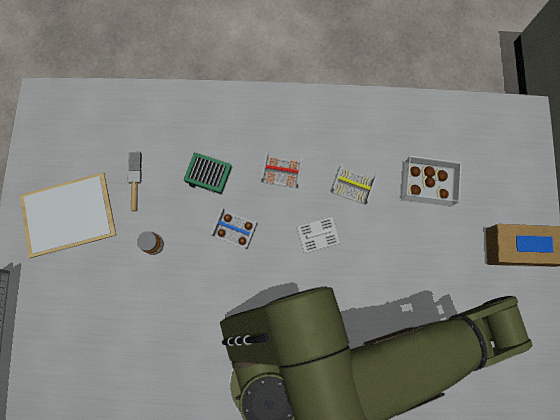

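View pics/side0.png

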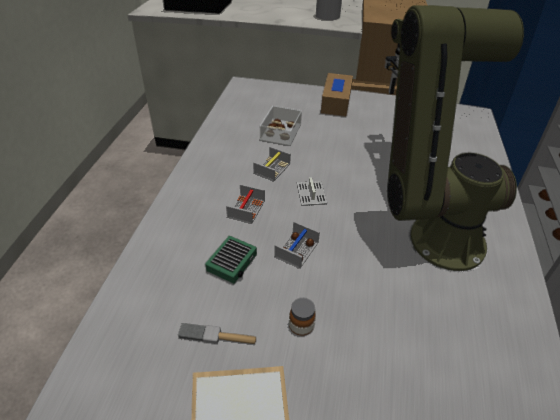

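The top view shows the base at about (208,172), blue tray (235,228), red (282,170), yellow (353,183), cover (320,234), jar (150,242), brush (135,180) and tub (430,180). Next I measure each one by colour mask and ray casting.

```bash
cat > h.py <<'E'
import numpy as np,cv2
def rays(c,px):
    d=np.array([c["k1"],0,0,0,0],float)
    p=cv2.undistortPoints(np.array(px,float).reshape(-1,1,2),c["K"].astype(float),d).reshape(-1,2)
    D=np.c_[p,np.ones(len(p))]@c["R"]; return -c["R"].T@c["t"],D
def onz(c,px,z):
    o,D=rays(c,px); return o+D*((z-o[2])/D[:,2])[:,None]
def cloud(c,m):
    v,u=np.nonzero(m&(c["depth"]>0)); o,D=rays(c,np.c_[u,v]); return o+D*c["depth"][v,u][:,None],np.c_[u,v]
def masks(c):
    h=cv2.cvtColor(c["img"],cv2.COLOR_RGB2HSV).astype(int);H,S,V=h[...,0],h[...,1],h[...,2]
    return dict(blue=(H>100)&(H<125)&(S>110)&(V>80),yellow=(H>23)&(H<35)&(S>140)&(V>120),red=((H<5)|(H>174))&(S>160)&(V>120),green=(H>65)&(H<90)&(S>100))
def comp(m,roi=None):
    if roi is not None:
        k=np.zeros_like(m);k[roi[1]:roi[3],roi[0]:roi[2]]=1;m=m&k
    n,l,st,ce=cv2.connectedComponentsWithStats(m.astype(np.uint8));
    i=1+np.argmax(st[1:,4]);return l==i
E
python3 - <<'E'
from h import *
for n,roi in(("top",(180,130,400,260)),("side",(190,130,350,290))):
    c=dict(np.load(n+"0.npz"));c["k1"]=float(c["k1"])
    x0,y0,x1,y1=roi
    cv2.imwrite(f"pics/{n}z.png",cv2.resize(c["img"][y0:y1,x0:x1,::-1],None,fx=3.6,fy=3.6,interpolation=cv2.INTER_NEAREST))
    for k,m in masks(c).items():
        m=comp(m,roi);v,u=np.nonzero(m)
        p=onz(c,np.c_[u,v],42 if k!="green" else 40)[:,:2]
        P,_=cloud(c,m)
        (cx,cy),(w,h),a=cv2.minAreaRect(p.astype(np.float32))
        q=p-p.mean(0);e=np.linalg.eigh(q.T@q)[1][:,1]
        print(n,k,m.sum(),"rect",round(cx,1),round(cy,1),round(w,1),round(h,1),round(a,1),"mean",p.mean(0).round(1),"dir",round(np.degrees(np.arctan2(e[1],e[0])),1),"depthmed",np.median(P,0).round(1))
E
```

```text
top blue 106 rect 474.1 137.5 105.2 10.5 70.4 mean [474.2 137.6] dir 70.9 depthmed [475.2 138.1  40.9]
top yellow 97 rect 634.6 -240.7 103.9 10.4 72.1 mean [ 634.2 -241. ] dir 72.0 depthmed [ 634.9 -240.1   42.4]
top red 88 rect 672.0 -6.2 102.1 8.9 82.7 mean [672.   -6.3] dir 82.5 depthmed [672.2  -4.8  42.9]
top green 497 rect 650.1 232.4 132.5 101.0 73.6 mean [644.7 229.1] dir 74.0 depthmed [637.1 225.7  39.9]
side blue 87 rect 472.8 132.0 97.4 10.8 71.8 mean [473.1 132.8] dir 71.9 depthmed [473.8 134.3  42.6]
side yellow 37 rect 633.8 -247.8 94.4 6.5 71.6 mean [ 633.3 -248.7] dir 72.2 depthmed [ 633.5 -253.3   43.1]
side red 51 rect 672.8 -11.9 91.8 8.9 82.9 mean [672.8 -12.4] dir 83.1 depthmed [672.8 -12.8  42.7]
side green 578 rect 649.4 245.6 141.2 106.5 73.9 mean [645.2 265.9] dir 66.0 depthmed [641.  282.5  38.8]
```

View pics/topz.png

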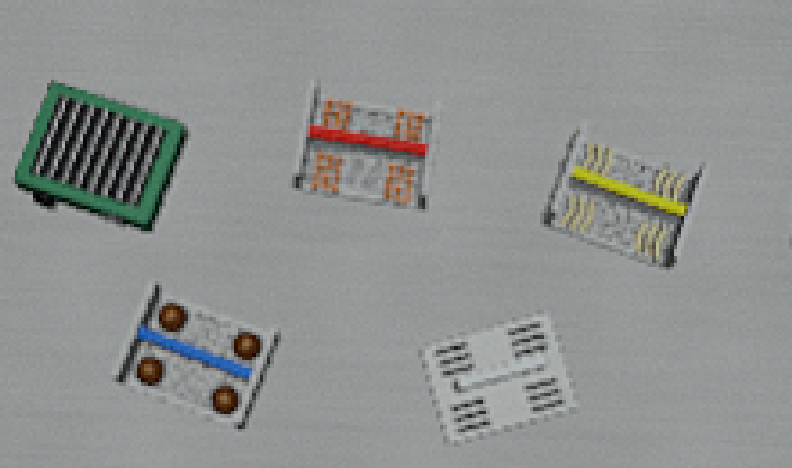

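View pics/sidez.png

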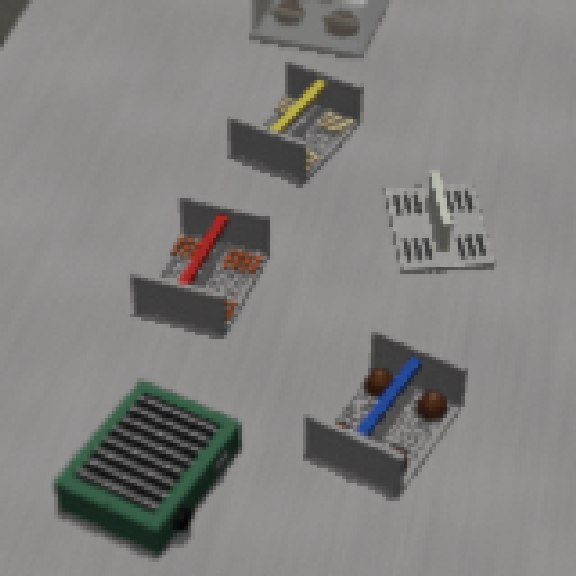

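```bash
python3 - <<'E'
from h import *
C={}
for n in("top","side"):
    c=dict(np.load(n+"0.npz"));c["k1"]=float(c["k1"]);C[n]=c
def rep(t,p):
    (cx,cy),(w,h),a=cv2.minAreaRect(p[:,:2].astype(np.float32)); q=p[:,:2]-p[:,:2].mean(0);e=np.linalg.eigh(q.T@q)[1][:,1]
    print(t,len(p),"rect",np.round([cx,cy,w,h,a],1),"mean",p.mean(0).round(1),"dir",round(np.degrees(np.arctan2(e[1],e[0])),1))
for n,broi,croi in(("top",(180,145,240,200),(290,210,350,260)),("side",(200,230,262,285),(290,170,335,212))):
    c=C[n];g=c["img"].astype(int);gray=g.sum(2)/3
    def R(r):
        k=np.zeros(gray.shape,bool);k[r[1]:r[3],r[0]:r[2]]=1;return k
    P,px=cloud(c,R(broi)); s=(P[:,2]>33); rep(n+" base depth top",P[s]); rep(n+" base px on40",onz(c,px[s],40))
    gm=comp(masks(c)["green"],broi);cn,hi=cv2.findContours(gm.astype(np.uint8),cv2.RETR_CCOMP,cv2.CHAIN_APPROX_NONE)
    hole=max([k for i,k in enumerate(cn) if hi[0][i][3]>=0],key=cv2.contourArea);rep(n+" grille",onz(c,hole.reshape(-1,2),40))
    P,px=cloud(c,R(croi)); s=P[:,2]>25; print(np.percentile(P[:,2],[5,50,95,99]));rep(n+" handle",P[s]) if s.sum()>3 else 0
    if s.sum()>3: rep(n+" handle px on42",onz(c,px[s],42))
    m=(gray<(85 if n=="top" else 75))&R(croi); v,u=np.nonzero(m);rep(n+" slots",onz(c,np.c_[u,v],6))
    print(np.percentile(gray[R(croi)],[2,10,30,50,70,90,98]))
E
```

```text
top base depth top 1192 rect [649.2 233.6 132.1 107.6  73.8] mean [651.  232.4  40.3] dir 74.4
top base px on40 1192 rect [647.9 233.7 131.4 107.9  73.6] mean [651.1 232.5  40. ] dir 74.1
top grille 107 rect [655.2 233.7 109.   84.9  73.4] mean [655.2 234.1  40. ] dir 71.8
[-4.0461635   2.4541608  11.62793744 44.41936694]
top handle 92 rect [ 469.4 -129.4   10.7   79.7   17.4] mean [ 469.2 -129.3   42.2] dir 107.2
top handle px on42 92 rect [ 469.3 -129.1   11.    80.7   17.2] mean [ 469.3 -129.3   42. ] dir 107.2
top slots 69 rect [ 469.2 -132.2   73.8   92.7   17.8] mean [ 467.8 -129.4    6. ] dir 109.9
[ 78.         141.66666667 148.66666667 150.66666667 153.33333333
 171.33333333 179.66666667]
side base depth top 1235 rect [652.5 235.5 134.3 103.8  73.5] mean [652.5 240.   40.5] dir 73.8
side base px on40 1235 rect [651.7 238.4 135.8 106.   74.2] mean [652.7 239.5  40. ] dir 75.0
side grille 105 rect [654.3 231.7 111.   88.   73.4] mean [655.8 233.7  40. ] dir 79.0
[-2.33199939  2.29402635 10.6956058  43.28183149]
side handle 63 rect [ 468.9 -131.8   10.6   83.5   18.4] mean [ 468.1 -126.6   40.5] dir 108.7
side handle px on42 63 rect [ 467.9 -124.1   12.5   96.5   18.9] mean [ 467.9 -124.9   42. ] dir 107.9
side slots 59 rect [ 466.2 -125.3   75.4  107.9   18.3] mean [ 466.4 -127.5    6. ] dir 103.4
[ 68.          96.63333333 141.         142.33333333 144.66666667
 151.33333333 160.74      ]
```

```bash
cat > go.py <<'E'
import sys,numpy as np
from cell import manip
from scipy.spatial.transform import Rotation as Ro
s=manip.read_state()
def go(x,y,z,yawdeg):
    R0=Ro.from_euler("xyz",s["eef_rot"]);R1=Ro.from_euler("xyz",[-np.pi/2,0,np.radians(yawdeg)])
    d=R0.inv().apply(np.array([x,y,z])-s["eef_pos"]);t=np.degrees((R0.inv()*R1).as_rotvec())
    print("dp",d.round(1).tolist(),"turn",t.round(1).tolist(),"n",round(max(np.linalg.norm(d)/41.7,np.linalg.norm(t)/7.16),1))
a=list(map(float,sys.argv[1:]))
print(round(s["clock"],2),np.round(s["eef_pos"],1),np.degrees(s["eef_rot"]).round(1),"F",np.round(s["wrist_force"],1),"gap",round(s["finger_gap"],1))
go(*a)
E
python3 go.py 474 137.5 150 -19
```

```text
0.1 [ 208.9 -508.5  204.9] [-90.    0.1 -67.7] F [ 0.9 -0.1  0.5] gap 94.1
dp [-496.8, 55.5, 490.7] turn [-0.0, -48.7, -0.1] n 16.8
```

Request:
servo_tool([
  {"dp":[-29,0,28.5],"turn":[0,-6,0]},
  {"dp":[-58,0,57],"turn":[0,-12,0]},
  {"dp":[-87,0,86],"turn":[0,-18,0]},
  {"dp":[-116,0,114],"turn":[0,-24,0]},
  {"dp":[-145,0,143],"turn":[0,-30,0]},
], grip=0.49, force=40)

```text
clock: 0.52
eef_pos: [286.1, -318.2, 204.8]
eef_rot: [-1.57, 0.001, -0.653]
wrist_force: [1.0, -0.6, 1.2]
finger_gap: 63.9
```

```bash
python3 go.py 474 137.5 150 -19
```

```text
0.52 [ 286.1 -318.2  204.8] [-90.    0.1 -37.4] F [ 1.  -0.6  1.2] gap 63.9
dp [-127.5, 55.3, 476.1] turn [-0.1, -18.4, -0.1] n 11.9
```

Request:
servo_tool([
  {"dp":[-10,0,39],"turn":[0,-4,0]},
  {"dp":[-21,0,79],"turn":[0,-8,0]},
  {"dp":[-32,0,118],"turn":[0,-12,0]},
  {"dp":[-43,0,158],"turn":[0,-15,0]},
  {"dp":[-53,0,197],"turn":[0,-18.4,0]},
])

```text
clock: 0.93
eef_pos: [363.7, -127.4, 205.1]
eef_rot: [-1.57, 0.001, -0.329]
wrist_force: [0.3, -0.7, -0.3]
finger_gap: 30.7
```

```bash
python3 go.py 474 137.5 100 -19
```

```text
0.93 [ 363.7 -127.4  205.1] [-89.9   0.  -18.9] F [ 0.3 -0.7 -0.3] gap 30.7
dp [18.7, 105.4, 286.2] turn [-0.1, 0.1, -0.0] n 7.3
```

Request:
servo_tool([
  {"dp":[3,8,39]},
  {"dp":[5,16,78]},
  {"dp":[8,24,117]},
  {"dp":[11,32,156]},
  {"dp":[13,40,195]},
])

```text
$.commands[0]: bad value
```

```bash
python3 go.py 474 137.5 70 -19
```

```text
0.93 [ 363.7 -127.4  205.1] [-89.9   0.  -18.9] F [ 0.3 -0.7 -0.3] gap 30.7
dp [18.8, 135.4, 286.2] turn [-0.1, 0.1, -0.0] n 7.6
```

Turn is required in every row.

Request:
servo_tool([
  {"dp":[3,8,39],"turn":[0,0,0]},
  {"dp":[5,16,78],"turn":[0,0,0]},
  {"dp":[8,24,117],"turn":[0,0,0]},
  {"dp":[11,32,156],"turn":[0,0,0]},
  {"dp":[13,40,195],"turn":[0,0,0]},
])

```text
clock: 1.35
eef_pos: [439.3, 55.0, 164.8]
eef_rot: [-1.57, 0.001, -0.329]
wrist_force: [1.6, -1.0, 1.0]
finger_gap: 23.7
```

```bash
python3 go.py 474 137.5 80 -19
```

```text
1.35 [439.3  55.  164.8] [-89.9   0.  -18.9] F [ 1.6 -1.   1. ] gap 23.7
dp [6.2, 84.9, 89.2] turn [-0.1, 0.1, -0.0] n 3.0
```

Request:
servo_tool([
  {"dp":[2,10,38],"turn":[0,0,0]},
  {"dp":[4,35,65],"turn":[0,0,0]},
  {"dp":[6,60,85],"turn":[0,0,0]},
  {"dp":[6,80,89],"turn":[0,0,0]},
  {"dp":[6,85,89],"turn":[0,0,0]},
])

```text
clock: 1.77
eef_pos: [472.2, 138.2, 76.6]
eef_rot: [-1.572, 0.005, -0.327]
wrist_force: [-0.9, 0.4, -0.4]
finger_gap: 24.3
```

```bash
python3 go.py 474 137.5 18 -19; python3 - <<'E'
from h import *
from cell import manip
for n,r in (("top",(190,190,290,270)),("side",(250,180,370,290))):
    c=manip.camera(n);cv2.imwrite(f"pics/{n}1.png",cv2.resize(c["img"][r[1]:r[3],r[0]:r[2],::-1],None,fx=4,fy=4))
E
```

```text
1.77 [472.2 138.2  76.6] [-90.1   0.3 -18.7] F [-0.9  0.4 -0.4] gap 24.3
dp [2.2, 58.6, -0.0] turn [0.1, 0.3, -0.3] n 1.4
```

View pics/top1.png

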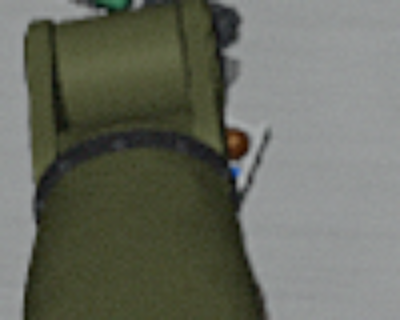

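View pics/side1.png

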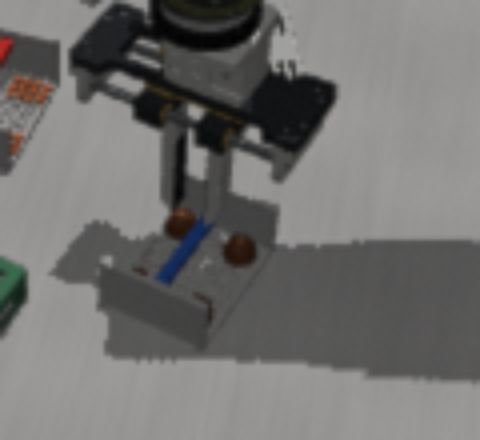

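The side view shows the fingers over the middle of the blue bar, one on each side (crop about (165–220,150–220)). Descending.

Request:
servo_tool([
  {"dp":[2,20,0],"turn":[0,0,0]},
  {"dp":[2,40,0],"turn":[0,0,0]},
  {"dp":[2,54,0],"turn":[0,0,0]},
  {"dp":[2,58,0],"turn":[0,0,0]},
  {"dp":[2,58,0],"turn":[0,0,0]},
])

```text
clock: 2.28
eef_pos: [475.0, 135.9, 21.8]
eef_rot: [-1.571, 0.003, -0.33]
wrist_force: [0.1, 0.2, 0.5]
finger_gap: 24.1
```

```bash
python3 go.py 474 137.5 18 -19
```

```text
2.28 [475.  135.9  21.8] [-90.    0.1 -18.9] F [0.1 0.2 0.5] gap 24.1
dp [-1.4, 3.8, 1.1] turn [0.0, 0.1, -0.1] n 0.1
```

Request:
servo_tool([
  {"dp":[-1,4,1],"turn":[0,0,0]},
  {"dp":[-1,4,1],"turn":[0,0,0]},
  {"dp":[-1,4,1],"turn":[0,0,0]},
  {"dp":[-1,4,1],"turn":[0,0,0]},
  {"dp":[-1,4,1],"turn":[0,0,0]},
], grip=1, force=40)

```text
clock: 2.7
eef_pos: [474.8, 137.3, 18.7]
eef_rot: [-1.57, 0.002, -0.33]
wrist_force: [-1.4, -0.9, 6.5]
finger_gap: 9.6
```

```bash
python3 go.py 652 233 150 -16.4
```

```text
2.7 [474.8 137.3  18.7] [-90.    0.1 -18.9] F [-1.4 -0.9  6.5] gap 9.6
dp [136.5, -131.4, 148.0] turn [-0.0, -2.5, -0.1] n 5.8
```

Request:
servo_tool([
  {"dp":[0,-5,0],"turn":[0,0,0]},
  {"dp":[0,-20,0],"turn":[0,0,0]},
  {"dp":[0,-45,0],"turn":[0,0,0]},
  {"dp":[0,-70,0],"turn":[0,0,0]},
  {"dp":[0,-85,0],"turn":[0,0,0]},
])

```text
clock: 3.12
eef_pos: [475.4, 137.3, 106.4]
eef_rot: [-1.569, -0.0, -0.33]
wrist_force: [0.1, 0.3, -2.0]
finger_gap: 9.8
```

```bash
python3 go.py 652 233 105 -16.4
```

```text
3.12 [475.4 137.3 106.4] [-89.9  -0.  -18.9] F [ 0.1  0.3 -2. ] gap 9.8
dp [136.2, 1.7, 147.7] turn [-0.1, -2.5, 0.0] n 4.8
```

Request:
servo_tool([
  {"dp":[8,0,9],"turn":[0,0,0]},
  {"dp":[24,0,27],"turn":[0,-1,0]},
  {"dp":[44,0,49],"turn":[0,-1.5,0]},
  {"dp":[66,0,72],"turn":[0,-2,0]},
  {"dp":[86,0,94],"turn":[0,-2.5,0]},
])

```text
clock: 3.53
eef_pos: [588.3, 199.1, 107.0]
eef_rot: [-1.569, -0.001, -0.286]
wrist_force: [0.3, -0.5, -2.6]
finger_gap: 9.6
```

```bash
python3 go.py 652 233 90 -16.4
```

```text
3.53 [588.3 199.1 107. ] [-89.9  -0.  -16.4] F [ 0.3 -0.5 -2.6] gap 9.6
dp [51.5, 17.1, 50.4] turn [-0.1, 0.0, 0.0] n 1.8
```

Request:
servo_tool([
  {"dp":[20,0,20],"turn":[0,0,0]},
  {"dp":[36,2,35],"turn":[0,0,0]},
  {"dp":[47,5,46],"turn":[0,0,0]},
  {"dp":[51,10,50],"turn":[0,0,0]},
  {"dp":[51,14,50],"turn":[0,0,0]},
])

```text
clock: 3.95
eef_pos: [651.4, 233.0, 92.1]
eef_rot: [-1.57, 0.0, -0.285]
wrist_force: [-0.3, -0.9, -3.8]
finger_gap: 9.2
```

```bash
python3 go.py 652 233 58.7 -16.4; python3 - <<'E'
from h import *
from cell import manip
for n,r in (("top",(160,130,260,210)),("side",(180,180,300,300))):
    c=manip.camera(n);cv2.imwrite(f"pics/{n}2.png",cv2.resize(c["img"][r[1]:r[3],r[0]:r[2],::-1],None,fx=4,fy=4))
E
```

```text
3.95 [651.4 233.   92.1] [-89.9   0.  -16.3] F [-0.3 -0.9 -3.8] gap 9.2
dp [0.6, 33.4, 0.1] turn [-0.1, 0.1, -0.0] n 0.8
```

View pics/side2.png

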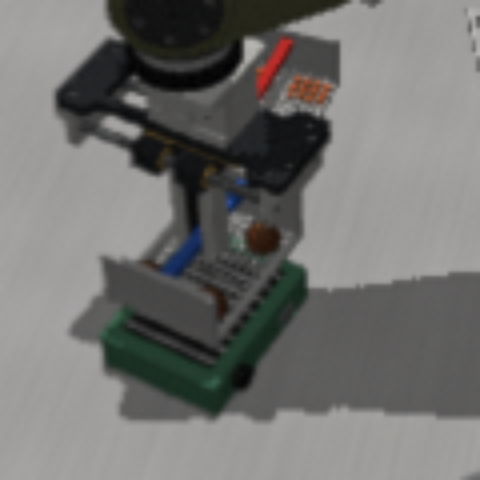

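The tray hangs level over the base and lined up with it. Lowering.

Request:
servo_tool([
  {"dp":[0.5,10,0],"turn":[0,0,0]},
  {"dp":[0.5,20,0],"turn":[0,0,0]},
  {"dp":[0.5,26,0],"turn":[0,0,0]},
  {"dp":[0.5,29,0],"turn":[0,0,0]},
  {"dp":[0.5,30,0],"turn":[0,0,0]},
])

```text
clock: 4.47
eef_pos: [650.3, 231.9, 61.0]
eef_rot: [-1.571, 0.002, -0.286]
wrist_force: [0.2, 0.1, -3.3]
finger_gap: 9.6
```

Request:
servo_tool([
  {"dp":[0,0.5,0],"turn":[0,0,0]},
  {"dp":[0,1,0],"turn":[0,0,0]},
  {"dp":[0,2,0],"turn":[0,0,0]},
  {"dp":[0,3,0],"turn":[0,0,0]},
  {"dp":[0,3.5,0],"turn":[0,0,0]},
])

```text
clock: 4.88
eef_pos: [650.4, 232.0, 58.7]
eef_rot: [-1.571, 0.002, -0.286]
wrist_force: [-6.2, -1.5, 10.6]
finger_gap: 10.1
```

```bash
python3 go.py 652 233 58.7 -16.4
```

```text
4.88 [650.4 232.   58.7] [-90.    0.1 -16.4] F [-6.2 -1.5 10.6] gap 10.1
dp [1.2, 0.0, 1.4] turn [0.0, 0.0, -0.1] n 0.0
```

Request:
servo_tool([
  {"dp":[0,0,0],"turn":[0,0,0]},
  {"dp":[0,0,0],"turn":[0,0,0]},
  {"dp":[0,0,0],"turn":[0,0,0]},
  {"dp":[0,0,0],"turn":[0,0,0]},
  {"dp":[0,0,0],"turn":[0,0,0]},
], grip=0.49)

```text
clock: 5.3
eef_pos: [650.5, 232.1, 58.8]
eef_rot: [-1.571, 0.002, -0.286]
wrist_force: [0.3, -0.9, 0.6]
finger_gap: 23.9
```

Request:
servo_tool([
  {"dp":[0,-10,0],"turn":[0,0,0]},
  {"dp":[0,-35,0],"turn":[0,0,0]},
  {"dp":[0,-70,0],"turn":[0,0,0]},
  {"dp":[0,-95,0],"turn":[0,0,0]},
  {"dp":[0,-110,0],"turn":[0,0,0]},
])

```text
clock: 5.72
eef_pos: [651.5, 232.3, 173.4]
eef_rot: [-1.568, -0.002, -0.286]
wrist_force: [0.4, 0.6, -0.3]
finger_gap: 24.2
```

```bash
python3 go.py 634.4 -240.8 150 -18
```

```text
5.72 [651.5 232.3 173.4] [-89.9  -0.1 -16.4] F [ 0.4  0.6 -0.3] gap 24.2
dp [116.8, 22.5, -458.8] turn [-0.1, 1.6, 0.1] n 11.4
```

Request:
servo_tool([
  {"dp":[9,0,-38],"turn":[0,0,0]},
  {"dp":[19,0,-76],"turn":[0,0,0]},
  {"dp":[29,0,-114],"turn":[0,0,0]},
  {"dp":[38,0,-152],"turn":[0,0,0]},
  {"dp":[48,0,-190],"turn":[0,1.6,0]},
])

```text
clock: 6.13
eef_pos: [643.7, 34.7, 174.1]
eef_rot: [-1.568, -0.003, -0.313]
wrist_force: [0.1, -0.4, -0.1]
finger_gap: 24.0
```

```bash
python3 go.py 634.4 -240.8 100 -18; python3 - <<'E'
from h import *
from cell import manip
c=manip.camera("top");r=(160,130,260,210);cv2.imwrite(f"pics/top3.png",cv2.resize(c["img"][r[1]:r[3],r[0]:r[2],::-1],None,fx=5,fy=5))
ms=masks(c)
for k,roi,z in(("blue",(160,120,260,220),82),("green",(160,120,260,220),40)):
    m=comp(ms[k],roi);v,u=np.nonzero(m);p=onz(c,np.c_[u,v],z)[:,:2].astype(np.float32);print(k,m.sum(),np.round(np.r_[cv2.minAreaRect(p)[0],cv2.minAreaRect(p)[1],cv2.minAreaRect(p)[2]],1))
E
```

```text
6.13 [643.7  34.7 174.1] [-89.8  -0.2 -17.9] F [ 0.1 -0.4 -0.1] gap 24.0
dp [75.7, 73.6, -265.2] turn [-0.2, 0.1, 0.2] n 6.8
blue 117 [651.2 232.2 104.3  13.   74.3]
green 54 [627.9 173.8  31.5  99.1  57.3]
```

View pics/top3.png

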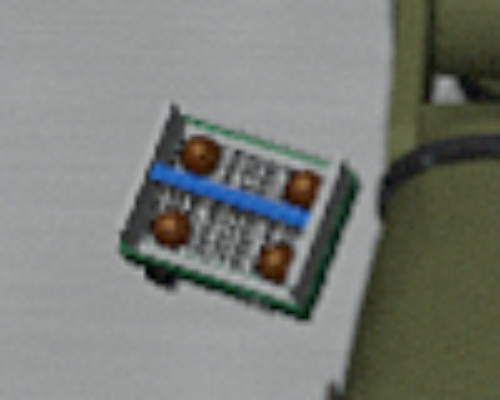

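Blue tray is on the base with a thin green rim on both long sides, bar centre (651.2,232.2) against a base centre of about (651,233). That is good. On to yellow.

Request:
servo_tool([
  {"dp":[11,0,-38],"turn":[0,0,0]},
  {"dp":[22,0,-76],"turn":[0,0,0]},
  {"dp":[33,0,-114],"turn":[0,0,0]},
  {"dp":[44,5,-152],"turn":[0,0,0]},
  {"dp":[55,10,-190],"turn":[0,0,0]},
])

```text
clock: 6.6
eef_pos: [635.8, -171.7, 165.2]
eef_rot: [-1.569, -0.005, -0.321]
wrist_force: [0.2, 0.5, -0.5]
finger_gap: 23.8
```

```bash
python3 go.py 634.4 -240.8 80 -18
```

```text
6.6 [ 635.8 -171.7  165.2] [-89.9  -0.3 -18.4] F [ 0.2  0.5 -0.5] gap 23.8
dp [20.0, 85.2, -66.1] turn [-0.1, -0.4, 0.3] n 2.6
```

Request:
servo_tool([
  {"dp":[10,15,-30],"turn":[0,0,0]},
  {"dp":[17,40,-54],"turn":[0,0,0]},
  {"dp":[20,65,-64],"turn":[0,0,0]},
  {"dp":[20,80,-66],"turn":[0,-0.4,0.3]},
  {"dp":[20,85,-66],"turn":[0,-0.4,0.3]},
])

```text
clock: 7.02
eef_pos: [633.4, -240.5, 77.7]
eef_rot: [-1.569, 0.004, -0.314]
wrist_force: [0.0, 0.3, 0.4]
finger_gap: 23.8
```

```bash
python3 go.py 634.4 -240.8 18.5 -18; python3 - <<'E'
from h import *
from cell import manip
c=manip.camera("side");r=(210,90,330,210);cv2.imwrite(f"pics/side4.png",cv2.resize(c["img"][r[1]:r[3],r[0]:r[2],::-1],None,fx=4,fy=4))
E
```

```text
7.02 [ 633.4 -240.5   77.7] [-89.9   0.2 -18. ] F [0.  0.3 0.4] gap 23.8
dp [1.3, 59.2, -0.0] turn [-0.1, -0.0, -0.2] n 1.4
```

View pics/side4.png

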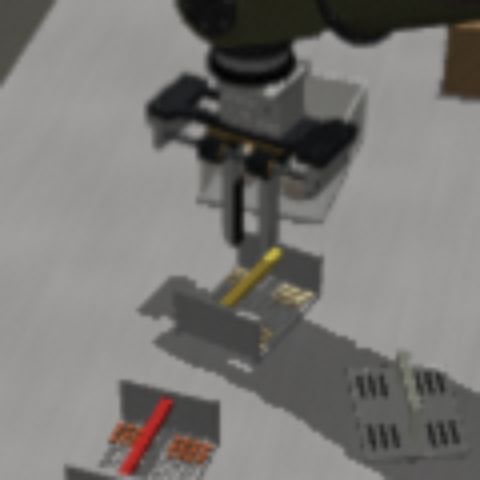

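The fingers straddle the yellow bar and the tub stands clear behind. Descend and grip.

Request:
servo_tool([
  {"dp":[1,20,0],"turn":[0,0,0]},
  {"dp":[1,40,0],"turn":[0,0,0]},
  {"dp":[1,54,0],"turn":[0,0,0]},
  {"dp":[1,59,0],"turn":[0,0,0]},
  {"dp":[1,59,0],"turn":[0,0,0]},
])

```text
clock: 7.48
eef_pos: [634.8, -239.1, 19.2]
eef_rot: [-1.569, 0.004, -0.313]
wrist_force: [0.1, 0.1, -0.3]
finger_gap: 23.9
```

```bash
python3 go.py 634.4 -240.8 18.5 -18
```

```text
7.48 [ 634.8 -239.1   19.2] [-89.9   0.2 -17.9] F [ 0.1  0.1 -0.3] gap 23.9
dp [0.1, 0.7, -1.7] turn [-0.1, 0.1, -0.2] n 0.0
```

Request:
servo_tool([
  {"dp":[0,0.5,-1.5],"turn":[0,0,0]},
  {"dp":[0,0.5,-1.5],"turn":[0,0,0]},
  {"dp":[0,0.5,-1.5],"turn":[0,0,0]},
  {"dp":[0,0.5,-1.5],"turn":[0,0,0]},
  {"dp":[0,0.5,-1.5],"turn":[0,0,0]},
], grip=1)

```text
clock: 7.9
eef_pos: [634.9, -240.8, 20.1]
eef_rot: [-1.569, 0.002, -0.313]
wrist_force: [-0.9, 0.2, 7.0]
finger_gap: 9.6
```

Request:
servo_tool([
  {"dp":[0,-5,0],"turn":[0,0,0]},
  {"dp":[0,-25,0],"turn":[0,0,0]},
  {"dp":[0,-60,0],"turn":[0,0,0]},
  {"dp":[0,-95,0],"turn":[0,0,0]},
  {"dp":[0,-125,0],"turn":[0,0,0]},
])

```text
clock: 8.32
eef_pos: [635.1, -241.1, 147.7]
eef_rot: [-1.569, 0.001, -0.313]
wrist_force: [0.3, -0.1, -1.2]
finger_gap: 9.6
```

```bash
python3 go.py 650.8 232 165 -16.4
```

```text
8.32 [ 635.1 -241.1  147.7] [-89.9   0.1 -17.9] F [ 0.3 -0.1 -1.2] gap 9.6
dp [-130.7, -16.4, 455.0] turn [-0.1, -1.5, -0.1] n 11.4
```

Request:
servo_tool([
  {"dp":[-4,-2,12],"turn":[0,0,0]},
  {"dp":[-12,-5,40],"turn":[0,0,0]},
  {"dp":[-22,-10,75],"turn":[0,0,0]},
  {"dp":[-32,-14,111],"turn":[0,0,0]},
  {"dp":[-43,-16,148],"turn":[0,0,0]},
])

```text
clock: 8.73
eef_pos: [639.2, -85.4, 163.9]
eef_rot: [-1.569, 0.002, -0.314]
wrist_force: [0.5, -0.4, -2.0]
finger_gap: 9.7
```

```bash
python3 go.py 650.8 232 165 -16.4
```

```text
8.73 [639.2 -85.4 163.9] [-89.9   0.1 -18. ] F [ 0.5 -0.4 -2. ] gap 9.7
dp [-86.9, -0.4, 305.5] turn [-0.1, -1.6, -0.1] n 7.6
```

Request:
servo_tool([
  {"dp":[-10,0,36],"turn":[0,0,0]},
  {"dp":[-20,0,72],"turn":[0,0,0]},
  {"dp":[-31,0,108],"turn":[0,0,0]},
  {"dp":[-41,0,144],"turn":[0,-0.8,0]},
  {"dp":[-51,0,178],"turn":[0,-1.6,0]},
])

```text
clock: 9.15
eef_pos: [644.9, 102.0, 163.7]
eef_rot: [-1.569, 0.003, -0.285]
wrist_force: [0.0, -0.4, -1.9]
finger_gap: 9.2
```

```bash
python3 go.py 650.8 232 150 -16.4
```

```text
9.15 [644.9 102.  163.7] [-89.9   0.2 -16.3] F [ 0.  -0.4 -1.9] gap 9.2
dp [-30.8, 14.0, 126.4] turn [-0.1, 0.1, -0.2] n 3.1
```

Request:
servo_tool([
  {"dp":[-9,0,36],"turn":[0,0,0]},
  {"dp":[-17,0,70],"turn":[0,0,0]},
  {"dp":[-24,0,98],"turn":[0,0,0]},
  {"dp":[-28,2,116],"turn":[0,0,0]},
  {"dp":[-30,6,125],"turn":[0,0,0]},
])

```text
clock: 9.57
eef_pos: [650.4, 233.3, 157.5]
eef_rot: [-1.569, 0.003, -0.282]
wrist_force: [-0.1, 0.0, -1.9]
finger_gap: 9.4
```

Request:
servo_tool([
  {"dp":[0,2,0],"turn":[0,0,0]},
  {"dp":[0,6,0],"turn":[0,0,0]},
  {"dp":[0,10,0],"turn":[0,0,0]},
  {"dp":[0,13,0],"turn":[0,0,0]},
  {"dp":[0,14,0],"turn":[0,0,0]},
])

```text
clock: 9.98
eef_pos: [650.4, 232.1, 142.8]
eef_rot: [-1.57, 0.004, -0.284]
wrist_force: [-0.4, -1.1, -1.6]
finger_gap: 9.6
```

```bash
python3 go.py 650.8 232 110 -16.4; python3 - <<'E'
from h import *
from cell import manip
c=manip.camera("side");r=(180,160,300,290);cv2.imwrite(f"pics/side5.png",cv2.resize(c["img"][r[1]:r[3],r[0]:r[2],::-1],None,fx=4,fy=4))
E
```

```text
9.98 [650.4 232.1 142.8] [-89.9   0.2 -16.2] F [-0.4 -1.1 -1.6] gap 9.6
dp [0.6, 32.8, -0.0] turn [-0.1, 0.2, -0.2] n 0.8
```

View pics/side5.png

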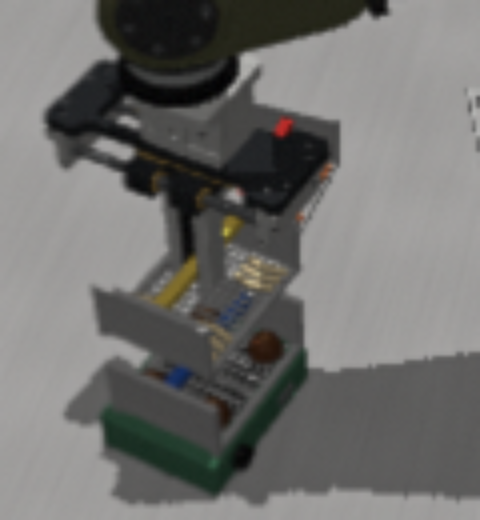

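The yellow tray hangs level and parallel, straight over the blue one. Lowering.

Request:
servo_tool([
  {"dp":[0.5,10,0],"turn":[0,0,0]},
  {"dp":[0.5,20,0],"turn":[0,0,0]},
  {"dp":[0.5,26,0],"turn":[0,0,0]},
  {"dp":[0.5,29,0],"turn":[0,0,0]},
  {"dp":[0.5,30,0],"turn":[0,0,0]},
])

```text
clock: 10.45
eef_pos: [650.5, 232.2, 111.8]
eef_rot: [-1.571, 0.005, -0.283]
wrist_force: [1.2, -0.4, -2.8]
finger_gap: 9.8
```

Request:
servo_tool([
  {"dp":[0,0.5,0],"turn":[0,0,0]},
  {"dp":[0,1,0],"turn":[0,0,0]},
  {"dp":[0,2,0],"turn":[0,0,0]},
  {"dp":[0,2.5,0],"turn":[0,0,0]},
  {"dp":[0,3,0],"turn":[0,0,0]},
])

```text
clock: 10.87
eef_pos: [650.6, 232.3, 110.1]
eef_rot: [-1.57, 0.004, -0.283]
wrist_force: [-5.7, -2.2, 9.9]
finger_gap: 9.6
```

```bash
python3 go.py 650.8 232 110 -16.4
```

```text
10.87 [650.6 232.3 110.1] [-89.9   0.2 -16.2] F [-5.7 -2.2  9.9] gap 9.6
dp [0.2, 0.1, -0.2] turn [-0.1, 0.2, -0.2] n 0.0
```

Contact at the expected height. Release and back off.

Request:
servo_tool([
  {"dp":[0,0,0],"turn":[0,0,0]},
  {"dp":[0,0,0],"turn":[0,0,0]},
  {"dp":[0,0,0],"turn":[0,0,0]},
  {"dp":[0,0,0],"turn":[0,0,0]},
  {"dp":[0,0,0],"turn":[0,0,0]},
], grip=0.49)

```text
clock: 11.28
eef_pos: [650.6, 232.3, 110.0]
eef_rot: [-1.57, 0.004, -0.283]
wrist_force: [-0.5, -0.1, 0.0]
finger_gap: 23.9
```

Request:
servo_tool([
  {"dp":[0,-10,0],"turn":[0,0,0]},
  {"dp":[0,-35,0],"turn":[0,0,0]},
  {"dp":[0,-65,0],"turn":[0,0,0]},
  {"dp":[0,-80,0],"turn":[0,0,0]},
  {"dp":[0,-85,0],"turn":[0,0,0]},
])

```text
clock: 11.7
eef_pos: [651.9, 232.4, 199.2]
eef_rot: [-1.567, -0.0, -0.283]
wrist_force: [-0.2, -0.2, -0.0]
finger_gap: 23.7
```

```bash
python3 go.py 672 -6.3 80 -7.4
```

```text
11.7 [651.9 232.4 199.2] [-89.8  -0.  -16.2] F [-0.2 -0.2 -0. ] gap 23.7
dp [86.0, 118.4, -224.0] turn [-0.2, -8.8, 0.0] n 6.4
```

Request:
servo_tool([
  {"dp":[14,0,-37],"turn":[0,-2,0]},
  {"dp":[28,5,-73],"turn":[0,-4,0]},
  {"dp":[42,15,-109],"turn":[0,-6,0]},
  {"dp":[56,25,-145],"turn":[0,-8,0]},
  {"dp":[69,35,-180],"turn":[0,-8.8,0]},
])

```text
clock: 12.12
eef_pos: [667.5, 38.5, 162.7]
eef_rot: [-1.567, -0.0, -0.128]
wrist_force: [0.3, -0.3, -1.0]
finger_gap: 23.7
```

```bash
python3 go.py 672 -6.3 80 -7.4
```

```text
12.12 [667.5  38.5 162.7] [-89.8  -0.   -7.3] F [ 0.3 -0.3 -1. ] gap 23.7
dp [10.2, 82.5, -44.1] turn [-0.2, 0.1, 0.0] n 2.3
```

Request:
servo_tool([
  {"dp":[5,15,-25],"turn":[0,0,0]},
  {"dp":[9,38,-40],"turn":[0,0,0]},
  {"dp":[10,62,-44],"turn":[0,0,0]},
  {"dp":[10,78,-44],"turn":[0,0,0]},
  {"dp":[10,82,-44],"turn":[0,0,0]},
])

```text
clock: 12.53
eef_pos: [670.1, -6.6, 76.6]
eef_rot: [-1.568, 0.005, -0.128]
wrist_force: [0.2, 0.4, -0.5]
finger_gap: 24.0
```

```bash
python3 go.py 672 -6.3 18.5 -7.4; python3 - <<'E'
from h import *
from cell import manip
c=manip.camera("side");r=(180,130,310,290);cv2.imwrite(f"pics/side6.png",cv2.resize(c["img"][r[1]:r[3],r[0]:r[2],::-1],None,fx=3.7,fy=3.7))
c=manip.camera("top");r=(160,130,330,260);cv2.imwrite(f"pics/top6.png",cv2.resize(c["img"][r[1]:r[3],r[0]:r[2],::-1],None,fx=4,fy=4))
m=comp(masks(c)["yellow"],(160,130,260,210));v,u=np.nonzero(m);p=onz(c,np.c_[u,v],132)[:,:2].astype(np.float32);print(m.sum(),cv2.minAreaRect(p))
E
```

```text
12.53 [670.1  -6.6  76.6] [-89.8   0.3  -7.4] F [ 0.2  0.4 -0.5] gap 24.0
dp [2.1, 58.1, 0.4] turn [-0.2, 0.0, -0.3] n 1.4
105 ((650.9794921875, 234.08006286621094), (103.33458709716797, 9.890954971313477), 73.1334457397461)
```

View pics/side6.png

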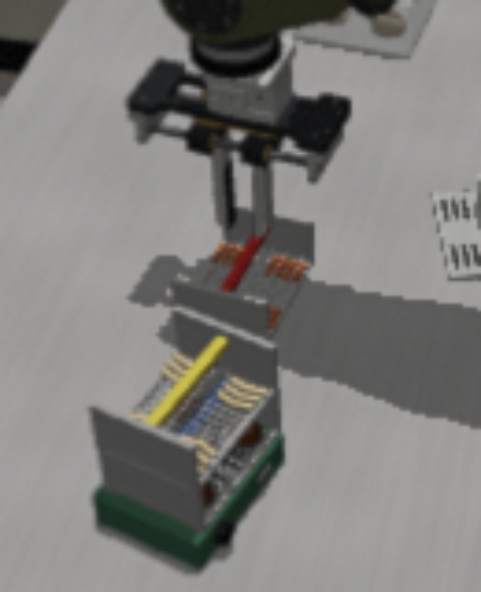

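View pics/top6.png

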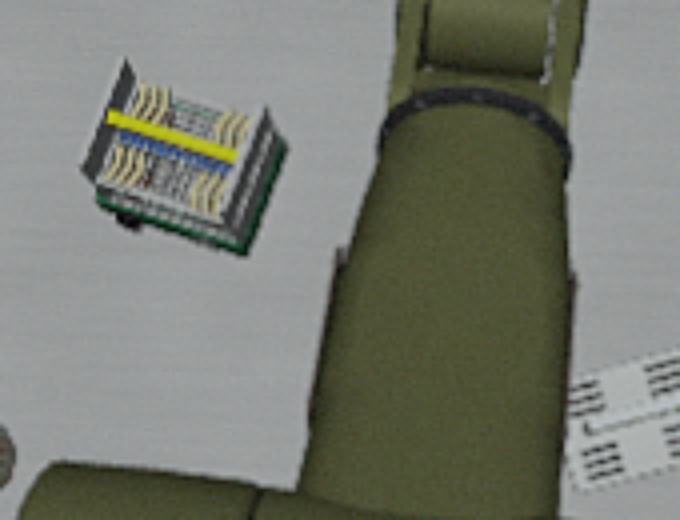

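Yellow sits flush on blue, with its bar centre at (651.0,234.1), 73°. The fingers straddle the red bar. Descend and grip.

Request:
servo_tool([
  {"dp":[2,20,0],"turn":[0,0,0]},
  {"dp":[2,40,0],"turn":[0,0,0]},
  {"dp":[2,53,0],"turn":[0,0,0]},
  {"dp":[2,58,0],"turn":[0,0,0]},
  {"dp":[2,58,0],"turn":[0,0,0]},
])

```text
clock: 13.05
eef_pos: [673.1, -5.8, 21.3]
eef_rot: [-1.567, 0.003, -0.127]
wrist_force: [-0.4, -0.3, -0.6]
finger_gap: 23.8
```

```bash
python3 go.py 672 -6.3 18.5 -7.4
```

```text
13.05 [673.1  -5.8  21.3] [-89.8   0.1  -7.3] F [-0.4 -0.3 -0.6] gap 23.8
dp [-1.0, 2.8, -0.6] turn [-0.2, 0.1, -0.1] n 0.1
```

Request:
servo_tool([
  {"dp":[-1,2.5,-0.5],"turn":[-0.2,0,0]},
  {"dp":[-1,2.5,-0.5],"turn":[-0.2,0,0]},
  {"dp":[-1,2.5,-0.5],"turn":[-0.2,0,0]},
  {"dp":[-1,2.5,-0.5],"turn":[-0.2,0,0]},
  {"dp":[-1,2.5,-0.5],"turn":[-0.2,0,0]},
], grip=1)

```text
clock: 13.47
eef_pos: [672.4, -6.1, 19.7]
eef_rot: [-1.571, 0.001, -0.127]
wrist_force: [-1.2, 0.5, 5.4]
finger_gap: 9.2
```

Request:
servo_tool([
  {"dp":[0,-5,0],"turn":[0,0,0]},
  {"dp":[0,-25,0],"turn":[0,0,0]},
  {"dp":[0,-60,0],"turn":[0,0,0]},
  {"dp":[0,-98,0],"turn":[0,0,0]},
  {"dp":[0,-138,0],"turn":[0,0,0]},
])

```text
clock: 13.88
eef_pos: [671.9, -6.2, 158.9]
eef_rot: [-1.571, 0.003, -0.127]
wrist_force: [0.5, -0.1, -1.7]
finger_gap: 9.8
```

```bash
python3 go.py 650.8 232.5 210 -16.4
```

```text
13.88 [671.9  -6.2 158.9] [-90.    0.2  -7.3] F [ 0.5 -0.1 -1.7] gap 9.8
dp [-51.4, -51.0, 234.0] turn [0.0, 9.1, -0.2] n 5.9
```

Request:
servo_tool([
  {"dp":[-1,-18,5],"turn":[0,0,0]},
  {"dp":[-5,-36,25],"turn":[0,2,0]},
  {"dp":[-12,-48,55],"turn":[0,4,0]},
  {"dp":[-20,-51,90],"turn":[0,6,0]},
  {"dp":[-27,-51,125],"turn":[0,9,0]},
])

```text
clock: 14.3
eef_pos: [661.1, 122.3, 211.8]
eef_rot: [-1.571, 0.001, -0.287]
wrist_force: [0.0, -0.2, -1.6]
finger_gap: 9.3
```

```bash
python3 go.py 650.8 232.5 205 -16.4
```

```text
14.3 [661.1 122.3 211.8] [-90.    0.1 -16.4] F [ 0.  -0.2 -1.6] gap 9.3
dp [-41.1, 6.8, 102.8] turn [-0.0, -0.0, -0.1] n 2.7
```

Request:
servo_tool([
  {"dp":[-13,0,32],"turn":[0,0,0]},
  {"dp":[-24,0,60],"turn":[0,0,0]},
  {"dp":[-34,0,84],"turn":[0,0,0]},
  {"dp":[-40,2,98],"turn":[0,0,0]},
  {"dp":[-41,5,103],"turn":[0,0,0]},
])

```text
clock: 14.72
eef_pos: [650.4, 234.8, 206.9]
eef_rot: [-1.57, 0.001, -0.284]
wrist_force: [-0.2, -0.8, -3.2]
finger_gap: 9.6
```

```bash
python3 go.py 650.8 232.5 163 -16.4
```

```text
14.72 [650.4 234.8 206.9] [-90.    0.1 -16.3] F [-0.2 -0.8 -3.2] gap 9.6
dp [1.1, 43.9, -2.1] turn [-0.0, 0.1, -0.1] n 1.1
```

Request:
servo_tool([
  {"dp":[0,8,-1],"turn":[0,0,0]},
  {"dp":[0.5,18,-2],"turn":[0,0,0]},
  {"dp":[0.5,25,-2],"turn":[0,0,0]},
  {"dp":[0.5,28,-2],"turn":[0,0,0]},
  {"dp":[0.5,29,-2],"turn":[0,0,0]},
])

```text
clock: 15.13
eef_pos: [650.2, 231.5, 176.7]
eef_rot: [-1.571, 0.002, -0.286]
wrist_force: [-0.1, -0.1, -1.5]
finger_gap: 9.5
```

```bash
python3 go.py 650.8 232.5 163 -16.4;  python3 - <<'E'
from h import *
from cell import manip
c=manip.camera("side");r=(170,120,310,290);cv2.imwrite(f"pics/side7.png",cv2.resize(c["img"][r[1]:r[3],r[0]:r[2],::-1],None,fx=3.5,fy=3.5))
E
```

```text
15.13 [650.2 231.5 176.7] [-90.    0.1 -16.4] F [-0.1 -0.1 -1.5] gap 9.5
dp [0.3, 13.7, 1.1] turn [0.0, 0.0, -0.1] n 0.3
```

View pics/side7.png

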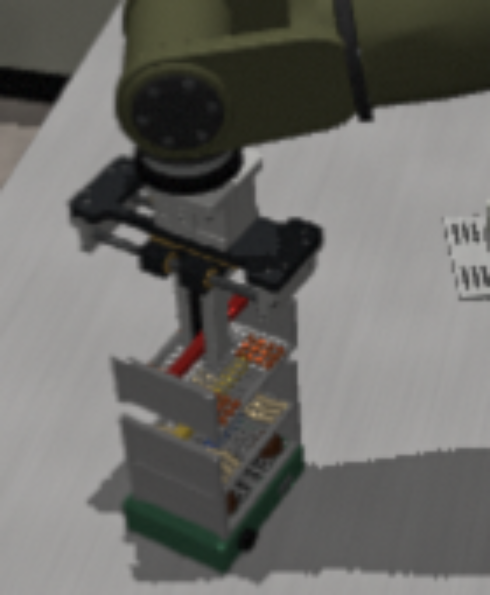

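The red tray hangs squarely over the stack. Lowering.

Request:
servo_tool([
  {"dp":[0.5,5,1],"turn":[0,0,0]},
  {"dp":[0.5,10,1],"turn":[0,0,0]},
  {"dp":[0.5,13,1],"turn":[0,0,0]},
  {"dp":[0.5,14.5,1],"turn":[0,0,0]},
  {"dp":[0.5,15,1],"turn":[0,0,0]},
])

```text
clock: 15.6
eef_pos: [651.0, 232.7, 161.8]
eef_rot: [-1.571, 0.002, -0.285]
wrist_force: [-0.1, 0.4, -2.0]
finger_gap: 9.5
```

Request:
servo_tool([
  {"dp":[0,0.5,0],"turn":[0,0,0]},
  {"dp":[0,1,0],"turn":[0,0,0]},
  {"dp":[0,1.5,0],"turn":[0,0,0]},
  {"dp":[0,2,0],"turn":[0,0,0]},
  {"dp":[0,2.5,0],"turn":[0,0,0]},
])

```text
clock: 16.02
eef_pos: [651.0, 232.7, 159.8]
eef_rot: [-1.571, 0.002, -0.286]
wrist_force: [-2.1, -0.8, 4.3]
finger_gap: 9.0
```

```bash
python3 go.py 650.8 232.5 159.7 -16.4
```

```text
16.02 [651.  232.7 159.8] [-90.    0.1 -16.4] F [-2.1 -0.8  4.3] gap 9.0
dp [-0.2, 0.1, -0.2] turn [0.0, 0.0, -0.1] n 0.0
```

Request:
servo_tool([
  {"dp":[0,0.3,0],"turn":[0,0,0]},
  {"dp":[0,0.3,0],"turn":[0,0,0]},
  {"dp":[0,0.3,0],"turn":[0,0,0]},
  {"dp":[0,0.3,0],"turn":[0,0,0]},
  {"dp":[0,0.3,0],"turn":[0,0,0]},
], grip=0.49)

```text
clock: 16.43
eef_pos: [651.1, 232.7, 159.5]
eef_rot: [-1.571, 0.002, -0.285]
wrist_force: [1.2, -0.3, -0.4]
finger_gap: 24.4
```

Request:
servo_tool([
  {"dp":[0,-10,0],"turn":[0,0,0]},
  {"dp":[0,-30,0],"turn":[0,0,0]},
  {"dp":[0,-55,0],"turn":[0,0,0]},
  {"dp":[0,-70,0],"turn":[0,0,0]},
  {"dp":[0,-75,0],"turn":[0,0,0]},
])

```text
clock: 16.85
eef_pos: [651.9, 232.9, 238.5]
eef_rot: [-1.568, -0.002, -0.285]
wrist_force: [0.6, -0.0, 0.2]
finger_gap: 23.8
```

```bash
python3 go.py 469.2 -129.3 80 17.3
```

```text
16.85 [651.9 232.9 238.5] [-89.8  -0.1 -16.4] F [ 0.6 -0.   0.2] gap 23.8
dp [-73.7, 157.2, -399.4] turn [-0.1, -33.7, 0.2] n 10.4
```

Request:
servo_tool([
  {"dp":[-7,0,-37],"turn":[0,-5,0]},
  {"dp":[-14,0,-74],"turn":[0,-10,0]},
  {"dp":[-21,0,-112],"turn":[0,-15,0]},
  {"dp":[-28,8,-150],"turn":[0,-20,0]},
  {"dp":[-35,18,-188],"turn":[0,-25,0]},
])

```text
clock: 17.27
eef_pos: [564.3, 61.0, 220.0]
eef_rot: [-1.57, -0.004, 0.155]
wrist_force: [1.0, 0.6, -0.1]
finger_gap: 23.8
```

```bash
python3 go.py 469.2 -129.3 100 17.3
```

```text
17.27 [564.3  61.  220. ] [-89.9  -0.2   8.9] F [ 1.   0.6 -0.1] gap 23.8
dp [-123.9, 119.2, -173.5] turn [-0.1, -8.4, 0.3] n 5.9
```

Request:
servo_tool([
  {"dp":[-22,10,-31],"turn":[0,-2,0]},
  {"dp":[-44,25,-62],"turn":[0,-4,0]},
  {"dp":[-66,40,-93],"turn":[0,-6,0]},
  {"dp":[-88,55,-124],"turn":[0,-8,0]},
  {"dp":[-108,75,-152],"turn":[0,-8.4,0.3]},
])

```text
clock: 17.68
eef_pos: [480.3, -107.3, 144.3]
eef_rot: [-1.571, -0.0, 0.304]
wrist_force: [1.1, 0.6, -0.3]
finger_gap: 24.2
```

```bash
python3 go.py 469.2 -129.3 80 17.3; python3 - <<'E'
from h import *
from cell import manip
c=manip.camera("top");r=(160,130,260,210);cv2.imwrite(f"pics/top8.png",cv2.resize(c["img"][r[1]:r[3],r[0]:r[2],::-1],None,fx=5,fy=5))
m=comp(masks(c)["red"],(160,120,260,210));v,u=np.nonzero(m);p=onz(c,np.c_[u,v],182)[:,:2].astype(np.float32);print(m.sum(),cv2.minAreaRect(p))
E
```

```text
17.68 [ 480.3 -107.3  144.3] [-90.   -0.   17.4] F [ 1.1  0.6 -0.3] gap 24.2
dp [-17.2, 64.3, -17.7] turn [-0.0, 0.1, 0.0] n 1.7
108 ((651.182373046875, 233.52166748046875), (103.26020812988281, 9.56032943725586), 73.09968566894531)
```

View pics/top8.png

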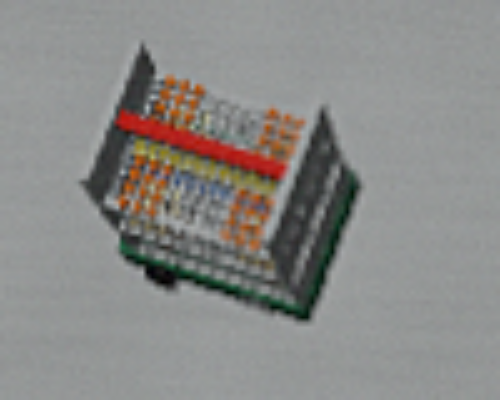

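Three trays are flush, with the red bar at (651.2,233.5) and 73.1°. Now the cover.

Request:
servo_tool([
  {"dp":[-8,15,-8],"turn":[0,0,0]},
  {"dp":[-14,30,-14],"turn":[0,0,0]},
  {"dp":[-17,48,-17.5],"turn":[0,0,0]},
  {"dp":[-17,60,-17.5],"turn":[0,0,0]},
  {"dp":[-17,64,-17.5],"turn":[0,0,0]},
])

```text
clock: 18.15
eef_pos: [464.4, -132.2, 74.3]
eef_rot: [-1.566, 0.008, 0.3]
wrist_force: [-0.8, 0.2, 0.3]
finger_gap: 23.9
```

```bash
python3 go.py 469.2 -129.3 18.5 17.3; python3 - <<'E'
from h import *
from cell import manip
c=manip.camera("side");r=(240,110,380,230);cv2.imwrite(f"pics/side9.png",cv2.resize(c["img"][r[1]:r[3],r[0]:r[2],::-1],None,fx=4,fy=4))
E
```

```text
18.15 [ 464.4 -132.2   74.3] [-89.7   0.5  17.2] F [-0.8  0.2  0.3] gap 23.9
dp [5.9, 55.8, 1.1] turn [-0.3, -0.1, -0.5] n 1.3
```

View pics/side9.png

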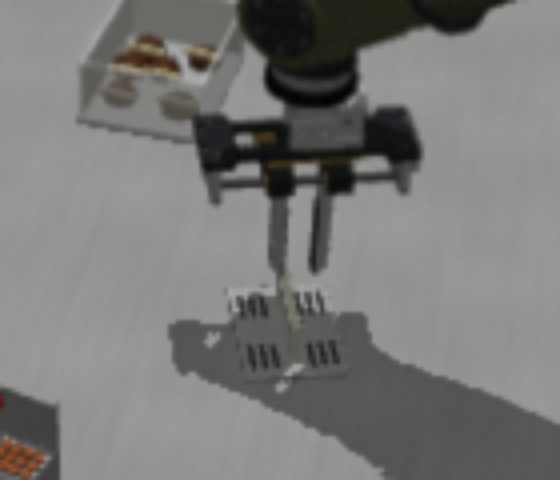

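The fingers still sit about 6 mm off centre. The left finger (crop about (278,265)) is nearly over the bar, so I correct before going down.

Request:
servo_tool([
  {"dp":[3,0,1],"turn":[-0.3,0,-0.5]},
  {"dp":[6,0,1],"turn":[-0.3,0,-0.5]},
  {"dp":[6,0,1],"turn":[-0.3,0,-0.5]},
  {"dp":[6,0,1],"turn":[-0.3,0,-0.5]},
])

```text
clock: 18.53
eef_pos: [470.6, -129.2, 75.1]
eef_rot: [-1.572, -0.002, 0.301]
wrist_force: [0.7, 0.2, -0.2]
finger_gap: 23.6
```

```bash
python3 go.py 469.2 -129.3 18.5 17.3
```

```text
18.53 [ 470.6 -129.2   75.1] [-90.1  -0.1  17.3] F [ 0.7  0.2 -0.2] gap 23.6
dp [-1.4, 56.6, 0.4] turn [0.1, -0.0, 0.1] n 1.4
```

Request:
servo_tool([
  {"dp":[-1,12,0.5],"turn":[0,0,0]},
  {"dp":[-1,26,0.5],"turn":[0,0,0]},
  {"dp":[-1,38,0.5],"turn":[0,0,0]},
  {"dp":[-1,47,0.5],"turn":[0,0,0]},
  {"dp":[-1,52,0.5],"turn":[0,0,0]},
])

```text
clock: 18.95
eef_pos: [469.4, -128.9, 22.4]
eef_rot: [-1.572, -0.001, 0.301]
wrist_force: [0.1, 0.3, 0.2]
finger_gap: 23.9
```

```bash
python3 go.py 469.2 -129.3 18.5 17.3
```

```text
18.95 [ 469.4 -128.9   22.4] [-90.1  -0.1  17.3] F [0.1 0.3 0.2] gap 23.9
dp [-0.3, 3.9, -0.3] turn [0.1, -0.0, 0.1] n 0.1
```

Request:
servo_tool([
  {"dp":[0,3,0],"turn":[0.1,0,0]},
  {"dp":[0,3,0],"turn":[0.1,0,0]},
  {"dp":[0,3,0],"turn":[0.1,0,0]},
  {"dp":[0,3,0],"turn":[0.1,0,0]},
  {"dp":[0,3,0],"turn":[0.1,0,0]},
], grip=1)

```text
clock: 19.37
eef_pos: [469.5, -129.0, 19.8]
eef_rot: [-1.57, -0.001, 0.301]
wrist_force: [0.8, 0.1, -2.2]
finger_gap: 9.6
```

Request:
servo_tool([
  {"dp":[0,-5,0],"turn":[0,0,0]},
  {"dp":[0,-20,0],"turn":[0,0,0]},
  {"dp":[0,-50,0],"turn":[0,0,0]},
  {"dp":[0,-85,0],"turn":[0,0,0]},
  {"dp":[0,-120,0],"turn":[0,0,0]},
])

```text
clock: 19.78
eef_pos: [468.9, -128.9, 141.4]
eef_rot: [-1.57, -0.001, 0.301]
wrist_force: [0.6, 0.3, -2.3]
finger_gap: 9.8
```

```bash
python3 go.py 651 232.7 260 -16.4
```

```text
19.78 [ 468.9 -128.9  141.4] [-89.9  -0.   17.3] F [ 0.6  0.3 -2.3] gap 9.8
dp [281.4, -118.1, 291.3] turn [-0.1, 33.7, 0.0] n 10.1
```

Request:
servo_tool([
  {"dp":[5,-28,5],"turn":[0,2,0]},
  {"dp":[22,-55,23],"turn":[0,6,0]},
  {"dp":[44,-80,46],"turn":[0,11,0]},
  {"dp":[68,-102,70],"turn":[0,16,0]},
  {"dp":[94,-118,97],"turn":[0,21,0]},
])

```text
clock: 20.2
eef_pos: [530.2, -7.4, 262.7]
eef_rot: [-1.57, -0.003, -0.07]
wrist_force: [0.3, -0.3, -2.7]
finger_gap: 9.7
```

```bash
python3 go.py 651 232.7 260 -16.4
```

```text
20.2 [530.2  -7.4 262.7] [-89.9  -0.2  -4. ] F [ 0.3 -0.3 -2.7] gap 9.7
dp [103.6, 3.3, 248.0] turn [-0.1, 12.4, 0.2] n 6.4
```

Request:
servo_tool([
  {"dp":[14,0,33],"turn":[0,3,0]},
  {"dp":[28,0,66],"turn":[0,6,0]},
  {"dp":[42,0,100],"turn":[0,9,0]},
  {"dp":[55,0,132],"turn":[0,11,0]},
  {"dp":[67,0,160],"turn":[0,12.4,0]},
])

```text
clock: 20.62
eef_pos: [608.5, 149.6, 263.4]
eef_rot: [-1.569, -0.003, -0.288]
wrist_force: [0.2, -1.0, -2.6]
finger_gap: 9.6
```

```bash
python3 go.py 651 232.7 255 -16.4
```

```text
20.62 [608.5 149.6 263.4] [-89.9  -0.2 -16.5] F [ 0.2 -1.  -2.6] gap 9.6
dp [17.1, 8.7, 91.7] turn [-0.1, -0.1, 0.2] n 2.2
```

Request:
servo_tool([
  {"dp":[5,0,30],"turn":[0,0,0]},
  {"dp":[10,0,57],"turn":[0,0,0]},
  {"dp":[14,0,76],"turn":[0,0,0.2]},
  {"dp":[16,2,88],"turn":[0,0,0.2]},
  {"dp":[17,5,92],"turn":[0,0,0.2]},
])

```text
clock: 21.03
eef_pos: [651.1, 234.7, 258.4]
eef_rot: [-1.569, 0.001, -0.287]
wrist_force: [-1.0, -0.5, -3.2]
finger_gap: 9.3
```

Request:
servo_tool([
  {"dp":[0,5,0],"turn":[0,0,0]},
  {"dp":[0,12,0],"turn":[0,0,0]},
  {"dp":[0,20,0],"turn":[0,0,0]},
  {"dp":[0,24,0],"turn":[0,0,0]},
  {"dp":[0,26,0],"turn":[0,0,0]},
])

```text
clock: 21.45
eef_pos: [650.7, 234.1, 231.4]
eef_rot: [-1.57, 0.002, -0.287]
wrist_force: [1.8, -0.1, -2.6]
finger_gap: 9.7
```

```bash
python3 go.py 651 232.7 209.8 -16.4;  python3 - <<'E'
from h import *
from cell import manip
c=manip.camera("side");r=(170,110,310,290);cv2.imwrite(f"pics/side10.png",cv2.resize(c["img"][r[1]:r[3],r[0]:r[2],::-1],None,fx=3.3,fy=3.3))
E
```

```text
21.45 [650.7 234.1 231.4] [-89.9   0.1 -16.5] F [ 1.8 -0.1 -2.6] gap 9.7
dp [0.7, 21.6, -1.3] turn [-0.1, -0.1, -0.1] n 0.5
```

View pics/side10.png

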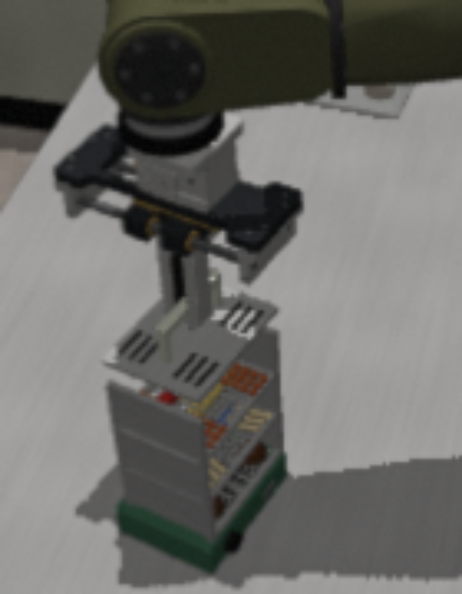

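The cover hangs level and square over the stack. Lowering.

Request:
servo_tool([
  {"dp":[0.5,7,-1],"turn":[0,0,0]},
  {"dp":[0.5,13,-1],"turn":[0,0,0]},
  {"dp":[0.5,17,-1],"turn":[0,0,0]},
  {"dp":[0.5,19,-1],"turn":[0,0,0]},
  {"dp":[0.5,19.5,-1],"turn":[0,0,0]},
])

```text
clock: 21.92
eef_pos: [650.8, 233.1, 211.4]
eef_rot: [-1.57, 0.002, -0.287]
wrist_force: [0.1, 0.5, -2.1]
finger_gap: 9.5
```

Request:
servo_tool([
  {"dp":[0,0.5,0],"turn":[0,0,0]},
  {"dp":[0,1,0],"turn":[0,0,0]},
  {"dp":[0,1.5,0],"turn":[0,0,0]},
  {"dp":[0,2,0],"turn":[0,0,0]},
  {"dp":[0,2.5,0],"turn":[0,0,0]},
])

```text
clock: 22.33
eef_pos: [650.9, 233.2, 209.6]
eef_rot: [-1.57, 0.002, -0.287]
wrist_force: [-2.6, -0.9, 3.5]
finger_gap: 9.7
```

```bash
python3 go.py 651 232.7 209.8 -16.4
```

```text
22.33 [650.9 233.2 209.6] [-89.9   0.1 -16.4] F [-2.6 -0.9  3.5] gap 9.7
dp [0.2, -0.2, -0.5] turn [-0.1, -0.0, -0.1] n 0.0
```

Request:
servo_tool([
  {"dp":[0,0.3,0],"turn":[0,0,0]},
  {"dp":[0,0.3,0],"turn":[0,0,0]},
  {"dp":[0,0.3,0],"turn":[0,0,0]},
  {"dp":[0,0.3,0],"turn":[0,0,0]},
  {"dp":[0,0.3,0],"turn":[0,0,0]},
], grip=0.49)

```text
clock: 22.75
eef_pos: [651.0, 233.2, 209.3]
eef_rot: [-1.57, 0.002, -0.287]
wrist_force: [0.2, 0.2, -0.3]
finger_gap: 24.0
```

Request:
servo_tool([
  {"dp":[0,-10,0],"turn":[0,0,0]},
  {"dp":[0,-30,0],"turn":[0,0,0]},
  {"dp":[0,-55,0],"turn":[0,0,0]},
  {"dp":[0,-70,0],"turn":[0,0,0]},
  {"dp":[0,-75,0],"turn":[0,0,0]},
])

```text
clock: 23.17
eef_pos: [651.6, 233.2, 288.3]
eef_rot: [-1.567, -0.003, -0.287]
wrist_force: [-0.9, -0.0, 0.3]
finger_gap: 23.9
```

Request:
servo_tool([
  {"dp":[0,0,-30],"turn":[0,0,0]},
  {"dp":[0,0,-65],"turn":[0,0,0]},
  {"dp":[0,0,-105],"turn":[0,0,0]},
  {"dp":[0,0,-145],"turn":[0,0,0]},
  {"dp":[0,0,-180],"turn":[0,0,0]},
])

```text
clock: 23.58
eef_pos: [599.5, 58.6, 287.2]
eef_rot: [-1.567, -0.002, -0.287]
wrist_force: [0.7, -0.3, -0.7]
finger_gap: 23.8
```

Request:
servo_tool([
  {"dp":[0,0,-30],"turn":[0,0,0]},
  {"dp":[0,0,-60],"turn":[0,0,0]},
  {"dp":[0,0,-80],"turn":[0,0,0]},
  {"dp":[0,0,-90],"turn":[0,0,0]},
  {"dp":[0,0,-90],"turn":[0,0,0]},
])

```text
clock: 24.0
eef_pos: [573.6, -29.1, 286.9]
eef_rot: [-1.567, -0.002, -0.289]
wrist_force: [0.2, 0.2, 0.4]
finger_gap: 24.1
```

```bash
python3 - <<'E'
from h import *
from cell import manip
s=manip.read_state();print(s["eef_pos"],s["qd"].round(3) if hasattr(s["qd"],"round") else s["qd"])
for n,roi in(("top",(160,120,250,215)),("side",(180,150,290,290))):
    c=manip.camera(n);x0,y0,x1,y1=roi;cv2.imwrite(f"pics/{n}11.png",c["img"][:,:,::-1]);
    cv2.imwrite(f"pics/{n}11z.png",cv2.resize(c["img"][y0:y1,x0:x1,::-1],None,fx=5 if n=="top" else 4,fy=5 if n=="top" else 4))
    k=np.zeros(c["depth"].shape,bool);k[y0:y1,x0:x1]=1;P,px=cloud(c,k)
    for t,lo,hi in(("plate",188,206),("handle",222,242)):
        q=P[(P[:,2]>lo)&(P[:,2]<hi)];r=cv2.minAreaRect(q[:,:2].astype(np.float32));print(n,t,len(q),np.round([*r[0],*r[1],r[2]],1),np.median(q,0).round(1))
    # bystanders
    c0=np.load(n+"0.npz")["img"].astype(int);d=np.abs(c["img"].astype(int)-c0).max(2)
    if n=="top": print("diff brush/jar/tub",[(d[a:b,e:f]>40).sum() for a,b,e,f in((145,215,120,150),(228,260,135,168),(150,210,395,465))])
E
```

```text
[573.6388411  -29.10518749 286.90311498] [ 0.05   0.016 -0.019  0.006  0.004  0.039]
top plate 1126 [649.9 230.5 123.   91.9  74. ] [645.2 229.  196.2]
top handle 120 [650.1 231.1  81.6  11.8  72.8] [649.  229.8 231.1]
diff brush/jar/tub [np.int64(0), np.int64(0), np.int64(0)]
side plate 1028 [651.8 232.2 125.   93.3  73.5] [645.4 244.4 196.9]
side handle 132 [650.8 233.1  84.5  12.1  74.6] [650.3 234.8 231.9]
```

View pics/top11.png

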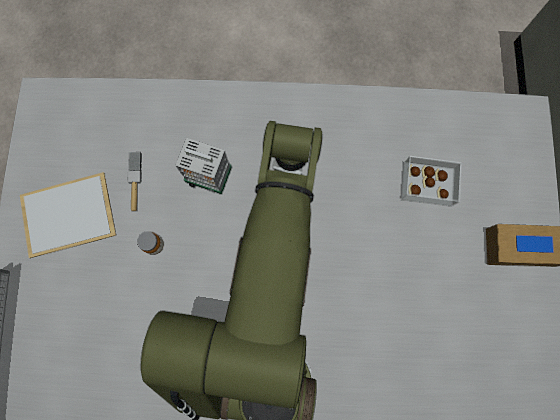

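View pics/side11z.png

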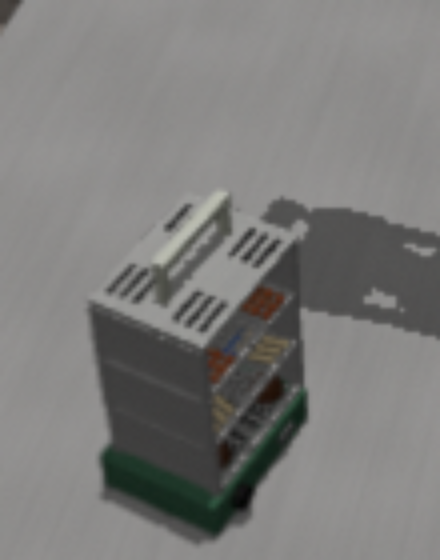

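The stack is complete and flush. Cover top is at z≈196 (as it should be), handle at about (650.5,232), and the bystanders have not changed.

```bash
python3 -c "
from cell import manip
print(manip.sign_off())"
```

```text
the job is handed in; nothing more can be done
None
```

I built the stack on the green base in the order asked: blue tray, yellow tray, red tray, then the white-handled cover. Each piece was set down under contact, released and cleared. I handed the job in at about 24 s; `sign_off` gives no verdict.

Last checks:
- **Alignment:** the blue, yellow and red bars and the cover handle all measured within about 2–3 mm of each other, around (651, 233), with long sides at about 73–74°. My estimate of the base centre is (651, 233), 73.6°.
- **Seating:** the cover plate's top read 196–197 mm, where 196 mm is expected. The side view shows the stack flush and level.
- **Bystanders:** the jar, tub and brush showed no change in the top view between start and finish, and the arm stood clear of everything.

**Disagreements:** different estimates of the base centre varied by up to about 5 mm. The raw depth medians are skewed by occlusion, so I relied on the fitted rectangles.

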